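# Take the loaded filter out of a bench dust sampler

## Robot

A 6-joint arm with a two-finger parallel gripper is mounted at the origin on a cart in front of the work surface, level with it; the furniture and walls round the work are solid. World frame = base frame: x ahead of the robot, y to its left, z up, the work surface at z = 0. Lengths are in m, angles in degrees, forces in N, time in s.
With the tool pointing down it reaches from about 0.3 to 0.75 m from the base axis. Payload 8.5 kg.
Tool frame: the origin (TCP) lies at the very end of the fingers, on their centre line; the grasp point (between the pads) lies 19 mm behind it; z points along the fingers, y is the direction in which the jaws open and shut (so a half turn about z gives the same grasp; the last joint's range is limited). The gripper opens to 85 mm and grips with 20 to 120 N. Pads are 22 mm wide; open, the fingers measure 114 mm over their backs; the gripper's body (76 mm by 85 mm) begins 54 mm behind the grasp point. The pads swing forward as they close: fully open they stand 13 mm farther back than shut.
Start: joints at [-85.159, 21.807, 74.336, -0, 83.858, -12.336], TCP at [0.162, -0.525, 0.231] pointing down, gripper open.
Joint ranges: [-178.18, 178.18], [-50.72, 133.34], [12.68, 142.11], [-81.47, 261.47], [9.98, 163.14], [-165.26, 165.26]. Speed limits (degrees/s): [136.94, 136.94, 180, 180, 180, 180].

## Interface

Orientations are given as a 3x3 rotation matrix whose columns are the frame's x, y, z axes.
In Python, from rig import env, vision, close_job, spotter gives the robot as it stands. The module is installed in compiled form; this text tells all that it offers.
- The arm moves only by the tool jog_arm, never from a script. Its argument "plan" is a list that holds one entry, the list of rows, each a list of 6 numbers: the shift along the tool's x, y, z in units of 40 mm (1.0 is 40 mm), then the turn, a rotation vector about the tool's x, y, z in units of 0.15 rad (1.0 is 0.15 rad). A call has 1 to 10 rows; each row shifts and turns the commanded pose from where the row before left it, along the tool's axes as they then stand; what a row does not reach is not made up. A row lasts 1/10 s, in which the tool goes at most 50 mm and 8.59 degrees, less where a joint would pass 70% of its speed; a pose out of reach is approached as far as the arm can. A call with a number of a shift or a turn outside -1 to 1 is refused whole. A call with a gripper value outside its range is refused whole. "grip" is the opening, from -1 (shut) to 1 (fully open), set as the call begins (left out, the last holds). The fingers move at their own pace and stop on an object; "squeeze" is the grip in N (left out, the last holds). Time passes only in rows, so rows that do not move let the fingers close. It gives the time, the measured TCP pose, the force and the opening at its end, in the units of the state.
- env.observe(): the state, without advancing time (a new reading comes with each control period).
- vision.get_image(name): name is "scene" or "side" or "wrist"; returns (picture, depth): 480x640x3 uint8, red, green, blue; 480x640 float32, m along the optical axis (not along the pixel's ray), 0 where there is no reading.
- vision.camera_info(name): a dict with "fx", "fy", "cx", "cy" (pixels), "rvec" (rotation vector, rad) and "tvec" (3), from world to camera coordinates, as OpenCV has them. Camera axes: x right, y down, z forward; pixel columns grow to the right and rows downward; lengths in m; the calibration is good to about 2 mm. A picture is of the moment at which its call begins: read the wrist's pose just before it. camera_info takes no time and is no camera call; for the wrist camera it gives the pose at the moment of the call.
- close_job(): hands the job in, once; it reports no verdict.
Trained networks look in the newest picture that a camera, given by its name, has taken for a name from the list of things; names that differ only in an ending like _2 or _b are one class to them, and where a whole thing is asked for, a point or a joint stands for the part that bears it (a point fixed in the world has none). Each returns a list of dicts, best first, with "score" (0 to 1); they miss things now and then, are a little off and sometimes report something else, mostly with a low value. They report only what shows in the picture. A call takes as long as a camera call.
- spotter.trace(camera, query): "pixels" (480x640 bool, what is visible of it) and "rect" ([left, top, right, bottom] in pixels, round what is visible of it).
The state is a dict: "time_s": time; "q": joint angles; "qvel": joint speeds; "joint_efforts": joint torques, N m; "position": TCP position; "tool_rot": TCP orientation; "ft_force": force on the tool from outside, world axes, zero at the start; "wrist_torque": the same for the moment, N m; "grip_width": finger opening in m.
Only numpy, scipy, OpenCV 4.12 (cv2) and the standard library are available. Lean on these libraries where they do the work, as an engineer would, in place of code of your own. Each camera call takes 0.05 s, during which the arm holds its last target.

## Task

Take the filter out of the dust sampler: of the two carriers in its sloping front, it is the one with the round inlet mesh in its face. It is held by a push-to-release latch, so press it straight in, without forcing it, until the latch lets go and it springs out by itself; then draw it out of its bay and set it down standing upright in the aluminium tray, inlet on top, before letting go. Keep the inlet facing up all the way so that no dust is lost, and leave the plain blank carrier in its bay.

Things in the scene. Friction and masses are not known exactly. Their poses are not given: they have to be found in the camera images.
- filter_carrier_center (a point): Centre of the filter carrier, a white plastic block 40 mm wide (y) x 30 mm deep (x) x 62 mm long (z), 0.06 to 0.13 kg. z points to the end face with the round dark inlet mesh (24 mm). It starts latched in either bay, axes parallel to those of fascia, its face 10 mm proud of the fascia. Grip it by the flat sides at y = +20 and -20 mm; a cam track lies in its x = -15 mm side.
- filter_carrier_face (a point): Centre of the filter carrier's end face, where to press. Push-push latch: it holds against any pull, yields at 8 to 9 N of push and moves in about 7 mm at 9 to 10 N (plus a little friction) to a buffered stop, reached at 14 N. The latch frees after 5.5 mm: then let go, and it springs out 30 mm from its latched place. Let go earlier, it stays latched; pressed fully in again, it re-latches.
- blank_carrier_center (a point): Centre of the blank carrier, which closes the other bay: same size, material, axes and latch as the filter carrier, but its end face is plain, without an inlet. It has to stay latched where it is; pressing it in would release it.
- fascia (a point): Point on the sampler's flat sloping front, midway between the bays. z is its outward normal, leaning 27 degrees from vertical to the front; x points up the slope, y along the front. The bays run square to the fascia, centred at x = 0, y = +50 and -50 mm, with 0.8 mm of play round a carrier. The fascia spans x = -62 to 36, y = -107 to 107 mm, bare but for the two carriers and 2 mm frames.
- bay0 (a point): Centre of the mouth of the bay at y = +50 mm of the fascia; axes as fascia. A carrier that has sprung out stands 40 mm proud of the mouth, with its inner 22 mm still in the bay, and rests there loosely until it is drawn out along z. The latch inside is not made for more than about 50 N of pressing.
- bay1 (a point): Centre of the mouth of the bay at y = -50 mm of the fascia; all else as bay0.
- hood_edge (a point): Middle of the lower front edge of the sampler's hood, 88 mm above and 18 mm behind the point fascia. The edge runs along the sampler's whole width and overhangs the upper end of the fascia, so that a gripper held upright over a bay would strike it: come in along the fascia's normal.
- sampler: Bench dust sampler, white, fixed, 230 mm wide (y), 225 mm high. Origin on the bench, 85 mm below the point fascia; x to its back, z up. It reaches from x = -59 to +125 mm; the hood takes z = 173 to 225 mm from x = 18 mm to the back, with a dish and a marker pen lying on it.
- tray_floor (a point): Centre of the inner floor of the open aluminium tray, 3 mm above the bench; z up. The tray is fixed, 130 mm (x) by 95 mm (y) outside, its walls 3 mm thick and reaching 13 mm above this floor.

How it is judged:
By the outcome, as a careful person would: the job done as asked, in the order asked, and still so for the second after the job is handed in, with the robot touching nothing.
It also fails if it takes over 48 s, if anything falls off the work surface, if the arm or the gripper's body presses on something with over 40 N, if the wrist force passes 120 N, or if a joint passes its speed limit or range.

## Working session

There is one attempt and no reset: what is moved stays moved. The work goes in short steps, Python scripts to look and compute and a tool call to move; the robot and the scene stay as the last step left them, time stands still between calls to the robot, and variables do not carry over. Pictures are saved under pics/ and viewed, and the job is handed in when it is done.

Besides the shell and the picture viewer there is one more tool, called after ">>>" as name(argument=value, ...), one argument or row to a line, values as JSON. jog_arm: Moves the arm, as the interface text tells. Its arguments: {"type":"object","properties":{"plan":{"type":"array"},"grip":{"type":"number"},"squeeze":{"type":"number"}},"required":["plan"]}

```bash
mkdir -p pics; ls; python3 - <<'E'
from rig import env, vision, spotter
import cv2,numpy as np
s=env.observe();print(s['time_s'],s['position'],s['grip_width'],s['ft_force']);print(np.round(s['tool_rot'],3))
for n in ['scene','side']:
    im,d=vision.get_image(n);cv2.imwrite(f'pics/{n}0.png',im[:,:,::-1]);np.save(f'pics/{n}0.npy',d)
    ci=vision.camera_info(n);print(n,ci)
E
```

```text
pics
0.0 [ 0.16239995 -0.52518198  0.2306882 ] 0.0852162553688675 [0.20820946 0.63008599 0.38166154]
[[ 0.955  0.295 -0.   ]
 [ 0.295 -0.955  0.001]
 [ 0.    -0.001 -1.   ]]
scene {'fx': 545.2777633186804, 'fy': 545.2777633186804, 'cx': 316.01776123420314, 'cy': 243.54860702451833, 'rvec': array([ 1.01509608, -2.10285108,  1.28800157]), 'tvec': array([0.25093896, 0.32919929, 0.63057828])}
side {'fx': 608.58191312334, 'fy': 608.58191312334, 'cx': 322.64133525267147, 'cy': 238.23194444795286, 'rvec': array([ 0.36106495, -2.38816377,  1.67135896]), 'tvec': array([0.4694735 , 0.2122521 , 0.94268165])}
```

View pics/scene0.png

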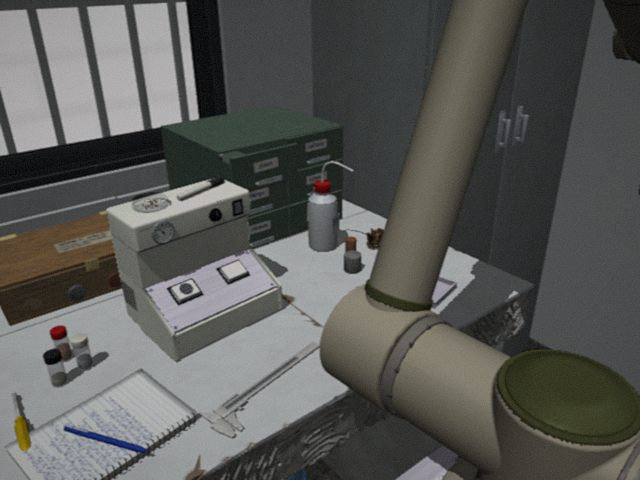

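View pics/side0.png

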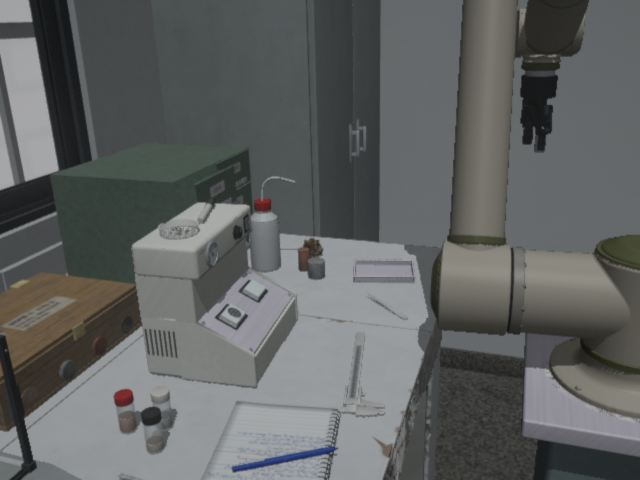

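The filter (round mesh) is the left carrier, at about (185,290) in the scene view and (232,315) in the side view. The blank is at (233,271) and (254,290). The tray is at about (384,271) in the side view. Next I measure them.

```bash
cat > h.py <<'E'
import numpy as np,cv2
from rig import env,vision,spotter
from scipy.spatial.transform import Rotation as R
def cloud(ci,d):
    v,u=np.mgrid[0:480,0:640]
    P=np.dstack([(u-ci['cx'])/ci['fx']*d,(v-ci['cy'])/ci['fy']*d,d])
    M=cv2.Rodrigues(ci['rvec'])[0]
    return (P-ci['tvec'])@M
def proj(ci,X):
    return cv2.projectPoints(np.atleast_2d(np.asarray(X,float)),ci['rvec'],ci['tvec'],np.array([[ci['fx'],0,ci['cx']],[0,ci['fy'],ci['cy']],[0,0,1]]),None)[0][:,0]
E
python3 - <<'E'
from h import *
for n in ['scene','side']:
    im,d=vision.get_image(n);ci=vision.camera_info(n);C=cloud(ci,d)
    for q in ['filter_carrier_center','blank_carrier_center','sampler','tray_floor','fascia']:
        for r in spotter.trace(n,q)[:2]:
            m=r['pixels']&(d>0)
            if m.sum()<5: print(n,q,r['score'],r['rect']);continue
            P=C[m];print(n,q,round(r['score'],2),np.round(r['rect']),m.sum(),'med',np.round(np.median(P,0),3),'lo',np.round(np.percentile(P,2,0),3),'hi',np.round(np.percentile(P,98,0),3))
            np.save(f'pics/m_{n}_{q}.npy',r['pixels'])if r['score']>.5 else 0
    np.save(f'pics/C_{n}.npy',C)
print(env.observe()['time_s'])
E
```

```text
scene filter_carrier_center 0.84 [168. 281. 200. 304.] 422 med [0.594 0.138 0.091] lo [0.584 0.116 0.079] hi [0.61  0.155 0.1  ]
scene blank_carrier_center 0.88 [219. 260. 245. 279.] 363 med [0.602 0.038 0.091] lo [0.591 0.017 0.079] hi [0.617 0.055 0.1  ]
scene blank_carrier_center 0.58 [107. 177. 282. 357.] 20657 med [0.626 0.116 0.115] lo [ 0.541 -0.022  0.011] hi [0.707 0.205 0.234]
scene sampler 0.91 [109. 178. 284. 360.] 20794 med [0.626 0.116 0.114] lo [ 0.541 -0.023  0.01 ] hi [0.709 0.205 0.234]
scene tray_floor 0.65 [432. 274. 456. 309.] 436 med [ 0.405 -0.323  0.006] lo [ 0.376 -0.35   0.002] hi [ 0.433 -0.261  0.018]
scene fascia 0.56 [106. 175. 282. 360.] 20668 med [0.626 0.116 0.114] lo [ 0.541 -0.022  0.011] hi [0.707 0.205 0.234]
side filter_carrier_center 0.66 [132. 195. 300. 384.] 21027 med [0.634 0.184 0.106] lo [ 0.544 -0.016  0.011] hi [0.717 0.207 0.234]
side filter_carrier_center 0.64 [221. 305. 247. 327.] 366 med [0.596 0.143 0.092] lo [0.585 0.115 0.08 ] hi [0.61  0.156 0.1  ]
side blank_carrier_center 0.59 [244. 281. 267. 300.] 268 med [0.604 0.044 0.092] lo [0.591 0.018 0.081] hi [0.617 0.056 0.1  ]
side sampler 0.55 [133. 198. 302. 383.] 21214 med [0.634 0.184 0.106] lo [ 0.544 -0.018  0.01 ] hi [0.718 0.207 0.234]
side fascia 0.6 [130. 196. 298. 386.] 21275 med [0.634 0.183 0.106] lo [ 0.544 -0.019  0.01 ] hi [0.718 0.207 0.234]
0.7
```

```bash
cat > fit.py <<'E'
from h import *
from scipy.optimize import least_squares
t=np.radians(27)
def frame(yaw):
    Rz=R.from_euler('z',yaw).as_matrix()
    x=np.array([np.cos(t),0,np.sin(t)]);z=np.array([-np.sin(t),0,np.cos(t)]);y=np.cross(z,x)
    return Rz@np.c_[x,y,z]
res={}
for n in ['scene','side']:
    C=np.load(f'pics/C_{n}.npy')
    F=np.array([.60,.09,.085]);yaw=np.radians(4.5)
    for it in range(6):
        A=frame(yaw);L=(C-F)@A
        ok=np.isfinite(L).all(2)&(C[...,2]>.03)
        fas=ok&(L[...,0]>-58)&(abs(L[...,2])<.006)&(L[...,0]>-.058)&(L[...,0]<.03)&(abs(L[...,1])<.1)&~((abs(abs(L[...,1])-.05)<.03)&(abs(L[...,0])<.025))
        P=C[fas]
        def r(p):
            A=frame(p[1]);return (P-np.array([p[0],F[1],.085]))@A[:,2]
        s=least_squares(r,[F[0],yaw],loss='soft_l1',f_scale=.001)
        F[0],yaw=s.x
        # y from faces
        A=frame(yaw);L=(C-F)@A
        ce=[]
        for sg in (1,-1):
            m=ok&(abs(L[...,2]-.010)<.003)&(abs(L[...,1]-sg*.05)<.035)&(abs(L[...,0])<.03)
            q=L[m];lo=np.percentile(q,1,0);hi=np.percentile(q,99,0);ce.append((lo+hi)/2);sz=hi-lo
            print(n,it,sg,m.sum(),np.round(ce[-1]*1e3,1),np.round(sz*1e3,1),'zmed',round(np.median(q[:,2])*1e3,2)) if it==5 else 0
        F=F+A[:,1]*(ce[0][1]+ce[1][1])/2
    print(n,'F',np.round(F,4),'yaw plane',np.degrees(yaw),'resid',np.std(s.fun), len(P))
    # free plane
    c=P.mean(0);nn=np.linalg.svd(P-c)[2][2];nn*=np.sign(nn[2]);print('free normal tilt',np.degrees(np.arccos(nn[2])),'yaw',np.degrees(np.arctan2(-nn[1],-nn[0])), 'F height at F xy', c[2]-(nn[:2]@(F[:2]-c[:2]))/nn[2])
    T=ok=(C[...,2]>-.01)&(C[...,2]<.03)&(C[...,1]<-.2)&(C[...,1]>-.45)&(C[...,0]<.6)&(C[...,0]>.25)
    np.save(f'pics/T_{n}.npy',T)
E
python3 fit.py
```

```text
scene 5 1 331 [-1.1 49.6 10. ] [29.9 39.6  5.5] zmed 9.88
scene 5 -1 270 [ -0.9 -49.6   9.9] [29.5 39.7  5.5] zmed 9.69
scene F [0.6055 0.085  0.085 ] yaw plane 4.009344426900936 resid 0.0013982098923747631 3010
free normal tilt 26.855012143600383 yaw 4.0003734251765755 F height at F xy 0.08494128958251702
side 5 1 282 [-0.3 49.5  9.8] [29.1 41.   5.1] zmed 9.98
side 5 -1 218 [ -0.2 -49.5   9.8] [28.9 39.3  5.1] zmed 9.76
side F [0.6055 0.0859 0.085 ] yaw plane 4.090141956161621 resid 0.0010151459010489096 2267
free normal tilt 27.03033631784908 yaw 4.103479469096495 F height at F xy 0.08501574438497955
```

```bash
python3 - <<'E'
import cv2
im=cv2.imread('pics/side0.png')[240:340,330:450];cv2.imwrite('pics/tray_side.png',cv2.resize(im,None,fx=6,fy=6,interpolation=cv2.INTER_CUBIC))
im=cv2.imread('pics/scene0.png')[170:360,100:300];cv2.imwrite('pics/samp_scene.png',cv2.resize(im,None,fx=3,fy=3,interpolation=cv2.INTER_CUBIC))
E
```

```text
(no output)
```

View pics/tray_side.png

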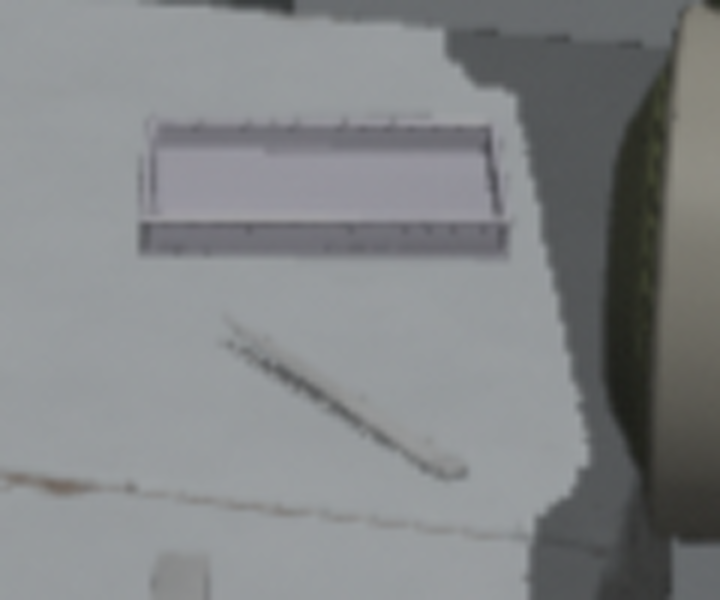

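View pics/samp_scene.png

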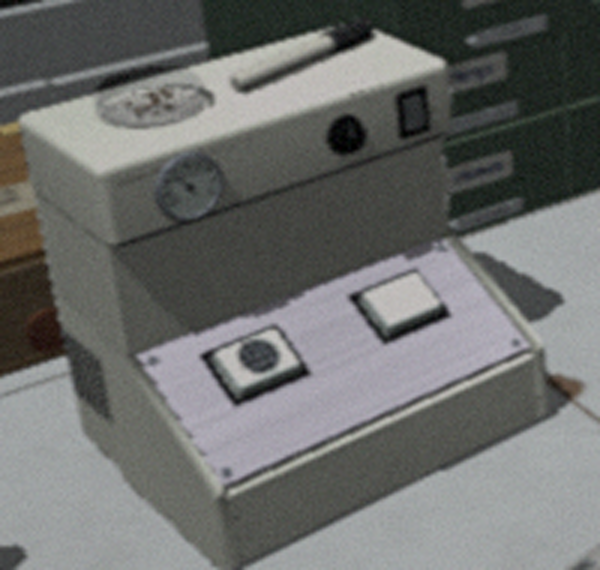

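```bash
python3 - <<'E'
from h import *
ci=vision.camera_info('side')
M=cv2.Rodrigues(ci['rvec'])[0];o=-M.T@ci['tvec']
def hit(u,v,z):
    r=M.T@np.array([(u-ci['cx'])/ci['fx'],(v-ci['cy'])/ci['fy'],1]);return o+r*(z-o[2])/r[2]
for u,v in [(353,276.3),(414.8,276.3),(412.3,260.2),(355.2,260.2)]: print(np.round(hit(u,v,.016),4))
for u,v in [(353,282.5),(414.8,282.5)]: print('bot',np.round(hit(u,v,0),4))
for n in ['scene','side']:
    C=np.load(f'pics/C_{n}.npy');T=np.load(f'pics/T_{n}.npy')
    m=T&(C[...,2]>.0075);P=C[m]
    print(n,m.sum(),np.round(np.percentile(P,[1,99],0),3))
    if n=='side': print(cv2.minAreaRect((P[:,:2]*1000).astype(np.float32)))
print(len(P))
E
```

```text
[ 0.5014 -0.228   0.016 ]
[ 0.3755 -0.2612  0.016 ]
[ 0.397  -0.3496  0.016 ]
[ 0.5212 -0.3175  0.016 ]
bot [ 0.5026 -0.2315  0.    ]
bot [ 0.3758 -0.2651  0.    ]
scene 351 [[ 0.376 -0.352  0.008]
 [ 0.598 -0.221  0.03 ]]
side 663 [[ 0.38  -0.351  0.008]
 [ 0.597 -0.22   0.029]]
((496.56378173828125, -280.73260498046875), (226.15036010742188, 105.14578247070312), 13.139347076416016)
663
```

```bash
cat >> h.py <<'E'
t27=np.radians(27)
def frame(yaw):
    Rz=R.from_euler('z',yaw).as_matrix()
    x=np.array([np.cos(t27),0,np.sin(t27)]);z=np.array([-np.sin(t27),0,np.cos(t27)]);y=np.cross(z,x)
    return Rz@np.c_[x,y,z]
F=np.array([.6055,.0855,.085]);A=frame(np.radians(4.05));B0=F+A[:,1]*.05
RT=np.c_[A[:,0],-A[:,1],-A[:,2]]   # tool orientation at the bay
def fas(p): return (np.asarray(p)-B0)@A   # coords rel. bay0 mouth
def plan(p,Rc,wps,dec=2):
    "wps: list of (pos,rot,nrows)"
    rows=[]
    for P,Q,n in wps:
        p0,R0=p.copy(),Rc.copy();rv=R.from_matrix(R0.T@Q).as_rotvec()
        for i in range(1,n+1):
            pt=p0+(P-p0)*i/n;Rt=R0@R.from_rotvec(rv*i/n).as_matrix()
            r=np.r_[Rc.T@(pt-p)/.04,R.from_matrix(Rc.T@Rt).as_rotvec()/.15]
            r=np.round(r,dec)+0.;rows.append(r.tolist())
            p=p+Rc@r[:3]*.04;Rc=Rc@R.from_rotvec(r[3:]*.15).as_matrix()
    for i,r in enumerate(rows): print(r, '!!' if max(map(abs,r))>1 or np.linalg.norm(r[3:])>1 else '', end=',\n')
    print('end',np.round(p,4),'angerr',np.degrees(np.linalg.norm(R.from_matrix(Rc.T@wps[-1][1]).as_rotvec())))
    return p,Rc
def st():
    s=env.observe();return s,np.array(s['position']),np.array(s['tool_rot'])
E
python3 - <<'E'
from h import *
s,p,r=st()
print(B0,B0+A[:,2]*.12)
plan(p,r,[(np.array([.40,-.2,.30]),RT,10),(B0+A[:,2]*.10,RT,10)])
E
```

```text
[0.60196865 0.13537514 0.085     ] [0.54762584 0.13152746 0.19192078]
[0.81, -0.6, -0.17, -0.04, 0.31, 0.15] ,
[0.8, -0.62, -0.14, -0.03, 0.32, 0.15] ,
[0.79, -0.64, -0.1, -0.04, 0.31, 0.15] ,
[0.78, -0.65, -0.07, -0.03, 0.31, 0.15] ,
[0.77, -0.67, -0.04, -0.04, 0.31, 0.15] ,
[0.76, -0.69, 0.0, -0.04, 0.32, 0.15] ,
[0.74, -0.71, 0.02, -0.03, 0.31, 0.15] ,
[0.72, -0.72, 0.06, -0.04, 0.31, 0.15] ,
[0.7, -0.73, 0.09, -0.03, 0.31, 0.15] ,
[0.68, -0.76, 0.11, -0.04, 0.32, 0.15] ,
[0.26, -0.8, 0.48, 0.0, 0.0, 0.0] ,
[0.25, -0.8, 0.49, 0.0, 0.0, 0.0] ,
[0.26, -0.8, 0.48, 0.0, 0.0, 0.0] ,
[0.26, -0.8, 0.49, 0.0, 0.0, 0.0] ,
[0.26, -0.8, 0.48, 0.0, 0.0, 0.0] ,
[0.25, -0.8, 0.49, 0.0, 0.0, 0.0] ,
[0.26, -0.8, 0.48, 0.0, 0.0, 0.0] ,
[0.26, -0.81, 0.49, 0.0, 0.0, 0.0] ,
[0.26, -0.8, 0.48, 0.0, 0.0, 0.0] ,
[0.25, -0.8, 0.49, 0.0, 0.0, 0.0] ,
end [0.5566 0.1323 0.1739] angerr 0.022688616362484017
```

>>> jog_arm(
  plan=[
    [[0.8,-0.6,-0.15,-0.04,0.31,0.15],[0.8,-0.62,-0.15,-0.04,0.31,0.15],[0.8,-0.64,-0.1,-0.04,0.31,0.15],[0.78,-0.65,-0.07,-0.04,0.31,0.15],[0.77,-0.67,-0.04,-0.04,0.31,0.15],[0.76,-0.69,0,-0.04,0.32,0.15],[0.74,-0.71,0.02,-0.03,0.31,0.15],[0.72,-0.72,0.06,-0.03,0.31,0.15],[0.7,-0.73,0.09,-0.03,0.31,0.15],[0.68,-0.76,0.11,-0.03,0.32,0.15]],
  ],
  grip=-1,
)

```text
time_s: 1.7
position: [0.4006, -0.1985, 0.2993]
tool_rot: [[0.888, 0.07, 0.454], [0.062, -0.998, 0.032], [0.455, 0.0, -0.89]]
ft_force: [0.7, -1.1, 0.4]
grip_width: 0.0001
```

>>> jog_arm(
  plan=[
    [[0.26,-0.8,0.48,0,0,0],[0.26,-0.8,0.48,0,0,0],[0.26,-0.8,0.48,0,0,0],[0.26,-0.8,0.48,0,0,0],[0.26,-0.8,0.48,0,0,0],[0.26,-0.8,0.48,0,0,0],[0.26,-0.8,0.48,0,0,0],[0.26,-0.8,0.48,0,0,0],[0.25,-0.8,0.48,0,0,0],[0,0,0,0,0,0]],
  ],
)

```text
time_s: 2.7
position: [0.5406, 0.1021, 0.1853]
tool_rot: [[0.89, 0.076, 0.45], [0.067, -0.997, 0.034], [0.451, -0.0, -0.892]]
ft_force: [-0.0, -0.4, -0.3]
grip_width: 0.0001
```

```bash
python3 - <<'E'
from h import *
s,p,r=st()
print(p,'rel bay0 mm',fas(p)*1e3,'roterr deg (tool)',np.degrees(R.from_matrix(r.T@RT).as_rotvec()),s['q'],s['ft_force'])
ci=vision.camera_info('wrist');im,d=vision.get_image('wrist');cv2.imwrite('pics/w1.png',im[:,:,::-1])
np.save('pics/Cw1.npy',cloud(ci,d))
C=cloud(ci,d)
for q in ['filter_carrier_center','blank_carrier_center']:
  for k in spotter.trace('wrist',q)[:2]:
    m=k['pixels']&(d>0);L=fas(C[m])*1e3
    print(q,k['score'],np.round(k['rect']),m.sum(),np.round(np.percentile(L,[2,50,98],0),1) if m.sum() else '')
E
```

```text
[0.54064735 0.1021197  0.18526597] rel bay0 mm [-11.07417472 -28.84145398 118.17370604] roterr deg (tool) [-0.14005991  0.1744591   0.2445139 ] [-3.28852508 14.88001686 98.57822362  5.35624008 40.0452563  79.09290018] [-0.03882511 -0.38858047 -0.25101259]
filter_carrier_center 0.88 [242. 193. 312. 245.] 3415 [[-14.2 -19.   -6.2]
 [  2.8   0.   10.6]
 [ 15.5  19.8  12.2]]
blank_carrier_center 0.97 [399. 192. 470. 244.] 3428 [[ -13.  -117.4   -3.8]
 [   3.2  -97.4   10.2]
 [  15.7  -78.9   11.7]]
```

View pics/w1.png

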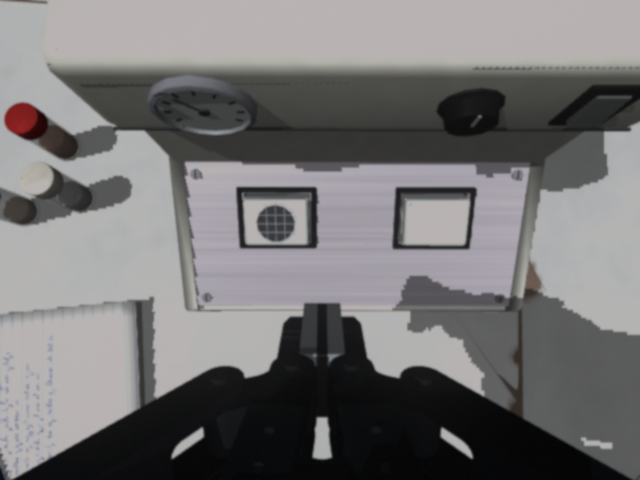

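```bash
python3 - <<'E'
from h import *
s,p,r=st()
plan(p,r,[(B0+A@[0.0,0.,.03],RT,4)])
E
```

```text
[0.07, -0.2, 0.56, 0.0, 0.0, 0.0] ,
[0.07, -0.2, 0.57, 0.0, 0.0, 0.0] ,
[0.06, -0.21, 0.56, 0.0, 0.0, 0.01] ,
[0.07, -0.2, 0.56, 0.0, 0.0, 0.0] ,
end [0.5883 0.1345 0.1117] angerr 0.04607271488686942
```

The wrist view confirms it: the filter with its mesh is at (277,222) and the blank is at (436,220). Before going in, I check how much room the wrist camera has to the hood.

```bash
python3 - <<'E'
from h import *
s,p,r=st();ci=vision.camera_info('wrist');M=cv2.Rodrigues(ci['rvec'])[0];o=-M.T@ci['tvec']
print('cam in tool',r.T@(o-p))
C=np.load('pics/Cw1.npy');L=fas(C)*1e3
# points of hood lower edge: scan columns
for u in (200,300,400): print([ (v,np.round(L[v,u]).tolist()) for v in range(100,165,8)])
E
```

```text
cam in tool [ 0.07833786 -0.00062349 -0.14361619]
[(100, [71.0, 16.0, 103.0]), (108, [68.0, 17.0, 98.0]), (116, [65.0, 20.0, 91.0]), (124, [62.0, 21.0, 86.0]), (132, [58.0, 23.0, 81.0]), (140, [52.0, 37.0, 32.0]), (148, [47.0, 40.0, 23.0]), (156, [41.0, 44.0, 13.0]), (164, [35.0, 47.0, 2.0])]
[(100, [71.0, -20.0, 98.0]), (108, [68.0, -19.0, 92.0]), (116, [65.0, -19.0, 85.0]), (124, [62.0, -19.0, 80.0]), (132, [57.0, -17.0, 41.0]), (140, [52.0, -16.0, 33.0]), (148, [47.0, -16.0, 24.0]), (156, [42.0, -15.0, 13.0]), (164, [36.0, -14.0, 1.0])]
[(100, [71.0, -57.0, 97.0]), (108, [68.0, -58.0, 91.0]), (116, [65.0, -59.0, 86.0]), (124, [62.0, -60.0, 80.0]), (132, [57.0, -67.0, 42.0]), (140, [52.0, -69.0, 33.0]), (148, [47.0, -71.0, 22.0]), (156, [42.0, -74.0, 12.0]), (164, [36.0, -76.0, 1.0])]
```

Mounted this way, the wrist camera would pass only about 17 mm in front of the hood. I make a half turn so the camera is on the free side.

>>> jog_arm(
  plan=[
    [[0,0,0,0,0,-1],[0,0,0,0,0,-1],[0,0,0,0,0,-1],[0,0,0,0,0,-1],[0,0,0,0,0,-1],[0,0,0,0,0,-1],[0,0,0,0,0,-1],[0,0,0,0,0,-1],[0,0,0,0,0,-1],[0,0,0,0,0,-1]],
  ],
)

```text
time_s: 3.85
position: [0.5404, 0.0973, 0.1877]
tool_rot: [[-0.012, 0.891, 0.453], [1.0, -0.003, 0.031], [0.029, 0.454, -0.891]]
ft_force: [-0.2, -0.2, -0.7]
grip_width: 0.0
```

>>> jog_arm(
  plan=[
    [[0,0,0,0,0,-1],[0,0,0,0,0,-1],[0,0,0,0,0,-1],[0,0,0,0,0,-1],[0,0,0,0,0,-1],[0,0,0,0,0,-1],[0,0,0,0,0,-1],[0,0,0,0,0,-1],[0,0,0,0,0,-1],[0,0,0,0,0,-1]],
  ],
)

```text
time_s: 4.85
position: [0.5404, 0.0973, 0.1877]
tool_rot: [[-0.89, 0.051, 0.453], [0.073, 0.997, 0.031], [-0.45, 0.061, -0.891]]
ft_force: [-0.2, 0.0, -0.0]
grip_width: -0.0002
```

>>> jog_arm(
  plan=[
    [[0,0,0,0,0,-0.9],[0,0,0,0,0,0],[0,0,0,0,0,0]],
  ],
)

```text
time_s: 5.15
position: [0.5404, 0.0979, 0.1874]
tool_rot: [[-0.889, -0.061, 0.453], [-0.052, 0.998, 0.031], [-0.454, 0.004, -0.891]]
ft_force: [0.2, 0.0, 0.9]
grip_width: -0.0002
```

```bash
cat >> h.py <<'E'
RT=np.c_[-A[:,0],A[:,1],-A[:,2]]
E
python3 - <<'E'
from h import *
s,p,r=st()
print('rel bay0 mm',fas(p)*1e3,'roterr deg (tool)',np.degrees(R.from_matrix(r.T@RT).as_rotvec()),s['q'],s['ft_force'])
plan(p,r,[(B0+A@[0.0,0.,.03],RT,5)])
E
```

```text
rel bay0 mm [-10.56880875 -33.01610227 120.34914094] roterr deg (tool) [-0.05211672  0.0045628  -0.60903382] [  -3.76147727   14.58345486   98.65128139    5.41770843   40.09647814
 -100.5087311 ] [0.16482541 0.00355108 0.86590434]
[-0.05, 0.17, 0.45, 0.0, 0.0, -0.01] ,
[-0.05, 0.16, 0.45, 0.0, 0.0, -0.02] ,
[-0.05, 0.17, 0.45, 0.0, 0.0, -0.01] ,
[-0.06, 0.16, 0.46, 0.0, 0.0, -0.02] ,
[-0.05, 0.17, 0.45, -0.01, 0.0, -0.01] ,
end [0.5885 0.1345 0.1117] angerr 0.034883180276896526
```

>>> jog_arm(
  plan=[
    [[-0.05,0.17,0.45,0,0,-0.01],[-0.05,0.17,0.45,0,0,-0.02],[-0.05,0.17,0.45,0,0,-0.02],[-0.05,0.16,0.45,0,0,-0.01],[-0.06,0.16,0.45,0,0,-0.01],[0,0,0,0,0,0],[0,0,0,0,0,0]],
  ],
)

```text
time_s: 5.85
position: [0.5879, 0.1351, 0.1117]
tool_rot: [[-0.889, -0.073, 0.452], [-0.066, 0.997, 0.032], [-0.453, -0.002, -0.891]]
ft_force: [0.2, -0.1, 0.5]
grip_width: -0.0002
```

```bash
python3 - <<'E'
from h import *
s,p,r=st()
print('rel bay0 mm',fas(p)*1e3,'roterr deg (tool)',np.degrees(R.from_matrix(r.T@RT).as_rotvec()),s['ft_force'], 'normal force',-np.array(s['ft_force'])@A[:,2])
ci=vision.camera_info('wrist');im,d=vision.get_image('wrist');cv2.imwrite('pics/w2.png',im[:,:,::-1])
C=cloud(ci,d)
for k in spotter.trace('wrist','filter_carrier_center')[:1]:
    m=k['pixels']&(d>0);L=fas(C[m])*1e3
    print(k['score'],np.round(k['rect']),m.sum(),np.round(np.percentile(L,[2,50,98],0),1))
E
```

```text
rel bay0 mm [-0.38282177  0.74667404 30.13604368] roterr deg (tool) [-0.01288458 -0.05431385  0.16998748] [ 0.23409237 -0.0736863   0.46848573] normal force -0.31377619894138853
0.93 [272. 260. 369. 329.] 4832 [[-14.4 -18.4   1.6]
 [ -6.3   0.2  10.2]
 [ 10.3  20.   11.8]]
```

View pics/w2.png

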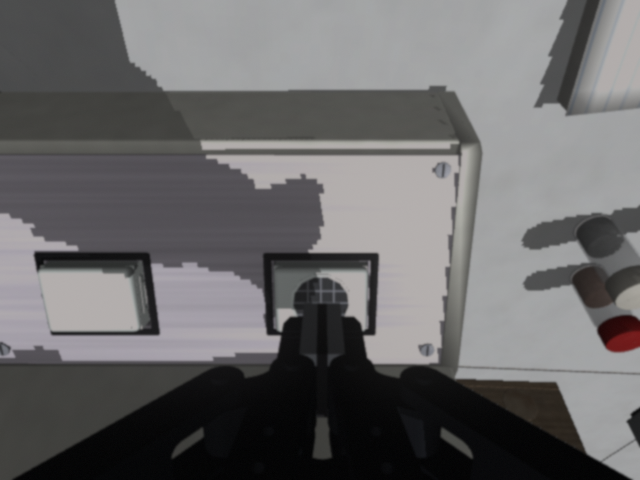

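The closed fingers are centred in front of the mesh at (321,295). I advance carefully along the normal.

>>> jog_arm(
  plan=[
    [[0,0,0.15,0,0,0],[0,0,0.15,0,0,0],[0,0,0.1,0,0,0],[0,0,0.03,0,0,0],[0,0,0.02,0,0,0],[0,0,0,0,0,0]],
  ],
)

```text
time_s: 6.55
position: [0.5962, 0.1361, 0.0953]
tool_rot: [[-0.889, -0.075, 0.452], [-0.068, 0.997, 0.032], [-0.453, -0.002, -0.891]]
ft_force: [-0.6, -0.1, -0.4]
grip_width: 0.0002
```

>>> jog_arm(
  plan=[
    [[0,0,0.02,0,0,0],[0,0,0.02,0,0,0],[0,0,0,0,0,0]],
  ],
)

```text
time_s: 6.85
position: [0.597, 0.1361, 0.0939]
tool_rot: [[-0.889, -0.075, 0.452], [-0.068, 0.997, 0.032], [-0.453, -0.002, -0.891]]
ft_force: [-0.5, -0.3, -0.6]
grip_width: 0.0001
```

```bash
cat > s.py <<'E'
from h import *
s,p,r=st()
print(s['time_s'],'rel bay0 mm',np.round(fas(p)*1e3,2),'push',round(-np.array(s['ft_force'])@-A[:,2]*-1,2),np.round(np.array(s['ft_force'])@A,2),s['grip_width'])
E
python3 s.py
```

```text
6.85 rel bay0 mm [-0.37  1.09 10.18] push 0.29 [-0.71 -0.22 -0.29] 7.438331176793606e-05
```

>>> jog_arm(
  plan=[
    [[0,0,0.025,0,0,0],[0,0,0.025,0,0,0],[0,0,0,0,0,0]],
  ],
)

```text
time_s: 7.15
position: [0.5983, 0.1362, 0.0929]
tool_rot: [[-0.888, -0.075, 0.454], [-0.068, 0.997, 0.032], [-0.455, -0.002, -0.891]]
ft_force: [-2.4, -0.8, 6.2]
grip_width: -0.0001
```

```bash
python3 s.py
```

```text
7.15 rel bay0 mm [0.35 1.13 8.69] push -6.66 [ 0.59 -0.62  6.66] -0.00012787155237049849
```

Contact is made with 6.7 N of normal force. I press on in small steps.

>>> jog_arm(
  plan=[
    [[0,0,0.025,0,0,0],[0,0,0.025,0,0,0],[0,0,0,0,0,0]],
  ],
)

```text
time_s: 7.45
position: [0.5991, 0.1363, 0.0912]
tool_rot: [[-0.888, -0.075, 0.454], [-0.068, 0.997, 0.032], [-0.455, -0.002, -0.89]]
ft_force: [-2.7, -1.2, 7.2]
grip_width: 0.0004
```

```bash
python3 s.py
```

```text
7.45 rel bay0 mm [0.38 1.14 6.8 ] push -7.67 [ 0.85 -0.99  7.67] 0.0003512561792234823
```

>>> jog_arm(
  plan=[
    [[0,0,0.025,0,0,0],[0,0,0.025,0,0,0],[0,0,0,0,0,0]],
  ],
)

```text
time_s: 7.75
position: [0.6001, 0.1364, 0.0895]
tool_rot: [[-0.888, -0.075, 0.454], [-0.068, 0.997, 0.032], [-0.455, -0.002, -0.89]]
ft_force: [-4.1, -0.4, 7.2]
grip_width: 0.0002
```

```bash
python3 s.py
```

```text
7.75 rel bay0 mm [0.43 1.14 4.83] push -8.24 [-0.4  -0.13  8.24] 0.00022139730152362637
```

>>> jog_arm(
  plan=[
    [[0,0,0.025,0,0,0],[0,0,0.01,0,0,0],[0,0,0,0,0,0]],
  ],
)

```text
time_s: 8.05
position: [0.6007, 0.1364, 0.0883]
tool_rot: [[-0.888, -0.075, 0.454], [-0.068, 0.997, 0.032], [-0.455, -0.002, -0.89]]
ft_force: [-3.1, 0.8, 6.4]
grip_width: -0.0002
```

```bash
python3 s.py
```

```text
8.05 rel bay0 mm [0.44 1.13 3.48] push -7.05 [0.18 0.97 7.05] -0.0001839311746763601
```

>>> jog_arm(
  plan=[
    [[0,0,0.015,0,0,0],[0,0,0,0,0,0]],
  ],
)

```text
time_s: 8.25
position: [0.601, 0.1364, 0.0878]
tool_rot: [[-0.888, -0.075, 0.454], [-0.068, 0.997, 0.032], [-0.455, -0.002, -0.89]]
ft_force: [-3.3, 0.2, 7.6]
grip_width: -0.0001
```

```bash
python3 s.py
```

```text
8.25 rel bay0 mm [0.44 1.13 2.89] push -8.25 [0.53 0.4  8.25] -8.86616882684407e-05
```

>>> jog_arm(
  plan=[
    [[0,0,0.015,0,0,0],[0,0,0,0,0,0]],
  ],
)

```text
time_s: 8.45
position: [0.6012, 0.1365, 0.0875]
tool_rot: [[-0.888, -0.075, 0.454], [-0.068, 0.997, 0.032], [-0.455, -0.002, -0.89]]
ft_force: [-5.1, 0.3, 9.9]
grip_width: -0.0002
```

```bash
python3 s.py
```

```text
8.45 rel bay0 mm [0.56 1.15 2.55] push -11.16 [-0.05  0.65 11.16] -0.00019256964513413835
```

The force is rising at the buffer, so travel is nearly 7 mm and the latch should be free. I let go by retracting quickly, straight back.

>>> jog_arm(
  plan=[
    [[0,0,-0.5,0,0,0],[0,0,-0.9,0,0,0],[0,0,-0.8,0,0,0],[0,0,-0.3,0,0,0],[0,0,0,0,0,0],[0,0,0,0,0,0]],
  ],
)

```text
time_s: 9.05
position: [0.5556, 0.1332, 0.1744]
tool_rot: [[-0.889, -0.075, 0.451], [-0.068, 0.997, 0.032], [-0.452, -0.002, -0.892]]
ft_force: [0.8, -0.4, 0.1]
grip_width: 0.0004
```

```bash
python3 s.py; python3 - <<'E'
from h import *
for n in ['wrist','scene']:
  ci=vision.camera_info(n);im,d=vision.get_image(n);cv2.imwrite(f'pics/{n}3.png',im[:,:,::-1])
  C=cloud(ci,d)
  for q in ['filter_carrier_center','blank_carrier_center']:
   for k in spotter.trace(n,q)[:1]:
    m=k['pixels']&(d>0);L=fas(C[m])*1e3
    print(n,q,k['score'],np.round(k['rect']),m.sum(),np.round(np.percentile(L,[2,50,98],0),1))
    if q[0]=='f':
        L=L[L[:,2]>35]
        print('top',np.round(np.percentile(L,[2,50,98],0),1) if len(L) else '')
E
```

```text
9.05 rel bay0 mm [ -0.73   1.06 100.69] push 0.21 [ 0.71 -0.41 -0.21] 0.0004038283785160726
wrist filter_carrier_center 0.68 [281. 223. 358. 293.] 5141 [[-15.7 -18.3   1.5]
 [ -5.6   0.8  39.4]
 [ 12.9  19.8  41.2]]
top [[-15.6 -18.3  36.8]
 [ -2.3   0.8  39.7]
 [ 12.8  19.7  41.3]]
wrist blank_carrier_center 0.68 [117. 219. 193. 273.] 3718 [[-1.420e+01 -1.174e+02  1.000e-01]
 [-1.200e+00 -9.680e+01  1.000e+01]
 [ 1.450e+01 -7.910e+01  1.150e+01]]
scene filter_carrier_center 0.97 [169. 269. 205. 304.] 733 [[-17.5 -19.1  -2.4]
 [ -8.6   5.3  34.4]
 [ 13.5  19.4  41.6]]
top [[-17.4 -19.   35.5]
 [ -4.    0.8  39.1]
 [ 11.   18.8  42.1]]
scene blank_carrier_center 0.6 [222. 262. 245. 282.] 338 [[ -16.2 -119.2    0.2]
 [  -4.1  -98.2    9.4]
 [  12.1  -80.8   12.3]]
```

View pics/wrist3.png

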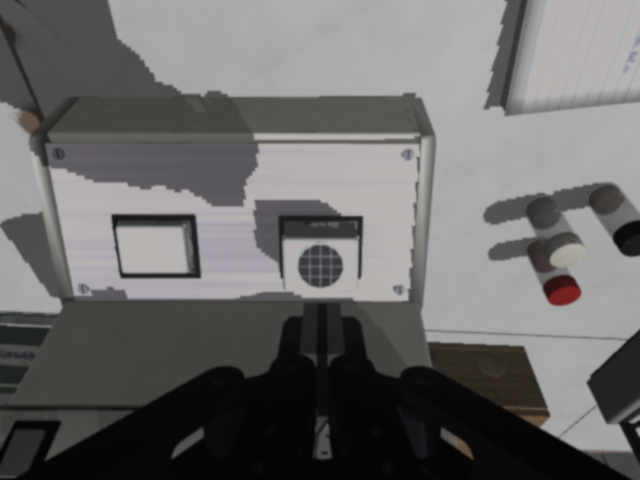

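The filter has sprung out: its face is now at z = 40 mm, with the mesh at (321,265). The blank is still flush at 10 mm, at (155,247). I open the gripper and go in along the normal.

>>> jog_arm(
  plan=[
    [[0,0,0,0,0,0],[0,0,0,0,0,0],[0,0,0,0,0,0],[0,0,0,0,0,0],[0,0,0,0,0,0],[0,0,0.2,0,0,0],[0,0,0.2,0,0,0],[0,0,0,0,0,0]],
  ],
  grip=1,
)

```text
time_s: 10.15
position: [0.5628, 0.1337, 0.1596]
tool_rot: [[-0.89, -0.075, 0.45], [-0.068, 0.997, 0.032], [-0.451, -0.002, -0.892]]
ft_force: [0.3, -0.1, -0.4]
grip_width: 0.0851
```

>>> jog_arm(
  plan=[
    [[0,0,0.3,0,0,0],[0,0,0.3,0,0,0],[0,0,0.3,0,0,0],[0,0,0.3,0,0,0],[0,0,0.3,0,0,0],[0,0,0.3,0,0,0],[0,0,0.15,0,0,0],[0,0,0.05,0,0,0],[0,0,0,0,0,0],[0,0,0,0,0,0]],
  ],
)

```text
time_s: 11.15
position: [0.5991, 0.1363, 0.0903]
tool_rot: [[-0.888, -0.075, 0.453], [-0.068, 0.997, 0.032], [-0.454, -0.002, -0.891]]
ft_force: [0.4, -0.1, -0.9]
grip_width: 0.0855
```

```bash
python3 s.py; python3 - <<'E'
from h import *
n='wrist'
im,d=vision.get_image(n);cv2.imwrite(f'pics/{n}4.png',im[:,:,::-1])
n='side'
im,d=vision.get_image(n);cv2.imwrite(f'pics/{n}4.png',cv2.resize(im[150:400,100:350,::-1],None,fx=2.4,fy=2.4))
E
```

```text
11.15 rel bay0 mm [-0.09  1.11  6.01] push 0.96 [-0.08 -0.08 -0.96] 0.0855294779265121
```

View pics/wrist4.png

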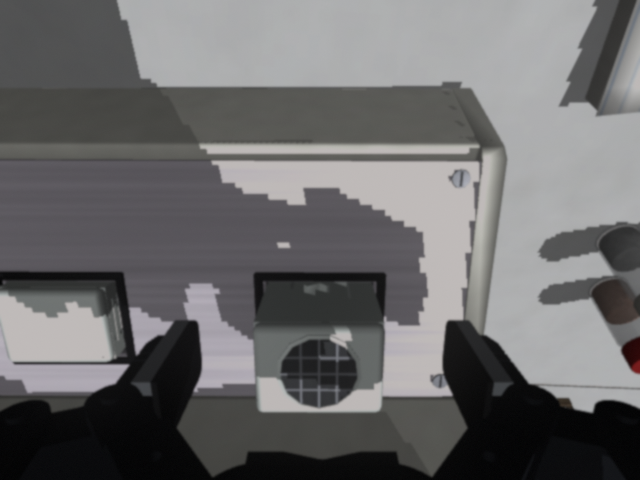

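View pics/side4.png

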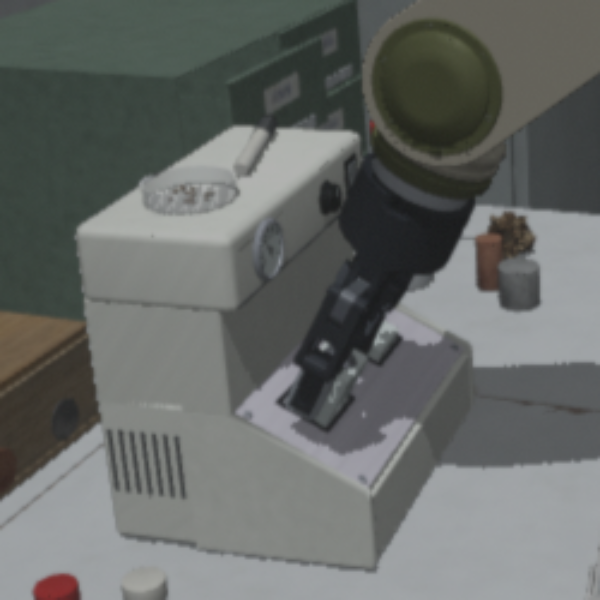

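The fingers straddle the carrier evenly, at about (180,360) and (465,360), with the carrier centred at 320. I close on it.

>>> jog_arm(
  plan=[
    [[0,0,0,0,0,0],[0,0,0,0,0,0],[0,0,0,0,0,0],[0,0,0,0,0,0],[0,0,0,0,0,0],[0,0,0,0,0,0],[0,0,0,0,0,0]],
  ],
  grip=-1,
  squeeze=45,
)

```text
time_s: 11.95
position: [0.5991, 0.1363, 0.09]
tool_rot: [[-0.889, -0.075, 0.452], [-0.068, 0.997, 0.032], [-0.454, -0.002, -0.891]]
ft_force: [-2.0, 0.8, 2.7]
grip_width: 0.0397
```

```bash
python3 s.py
```

```text
11.95 rel bay0 mm [-0.27  1.13  5.73] push -3.28 [-0.51  0.93  3.28] 0.0396677964388179
```

It is gripped at 39.7 mm. I draw it straight out, slowly at first.

>>> jog_arm(
  plan=[
    [[0,0,-0.05,0,0,0],[0,0,-0.1,0,0,0],[0,0,-0.15,0,0,0],[0,0,-0.15,0,0,0],[0,0,0,0,0,0]],
  ],
)

```text
time_s: 12.45
position: [0.5907, 0.1357, 0.1068]
tool_rot: [[-0.888, -0.075, 0.453], [-0.068, 0.997, 0.032], [-0.454, -0.002, -0.891]]
ft_force: [-0.4, 0.6, -1.1]
grip_width: 0.0393
```

```bash
python3 s.py
```

```text
12.45 rel bay0 mm [-0.08  1.16 24.53] push 0.82 [-0.79  0.62 -0.82] 0.039302105515618614
```

>>> jog_arm(
  plan=[
    [[0,0,-0.2,0,0,0],[0,0,-0.25,0,0,0],[0,0,-0.3,0,0,0],[0,0,-0.4,0,0,0],[0,0,-0.5,0,0,0],[0,0,-0.4,0,0,0],[0,0,-0.2,0,0,0],[0,0,0,0,0,0],[0,0,0,0,0,0]],
  ],
)

```text
time_s: 13.35
position: [0.5501, 0.1328, 0.1859]
tool_rot: [[-0.889, -0.075, 0.452], [-0.068, 0.997, 0.032], [-0.453, -0.002, -0.891]]
ft_force: [-0.7, -0.2, -1.1]
grip_width: 0.0396
```

```bash
python3 s.py; python3 - <<'E'
from h import *
n='wrist'
s,p,r=st();ci=vision.camera_info(n)
im,d=vision.get_image(n);cv2.imwrite(f'pics/{n}5.png',im[:,:,::-1]);C=cloud(ci,d)
k=spotter.trace(n,'filter_carrier_center')
for k in k[:1]:
    m=k['pixels']&(d>0);T=(C[m]-p)@r*1e3;print(k['score'],k['rect'],np.round(np.percentile(T,[2,50,98],0),1))
n='side'
im,d=vision.get_image(n);cv2.imwrite(f'pics/{n}5.png',im[:,:,::-1]);ci=vision.camera_info(n);C=cloud(ci,d)
for k in spotter.trace(n,'filter_carrier_center')[:1]:
    m=k['pixels']&(d>0);T=(C[m]-p)@r*1e3;print(k['score'],k['rect'],np.round(np.percentile(T,[2,50,98],0),1))
E
```

```text
13.35 rel bay0 mm [ -0.49   1.08 113.44] push 0.62 [-1.14 -0.12 -0.62] 0.03963411564094541
0.96 [238.5, 240.2, 279.7, 283.8] [[-15.1 -19.4 -32.9]
 [  8.8  17.6   8. ]
 [ 16.1  21.4  29.5]]
```

View pics/wrist5.png

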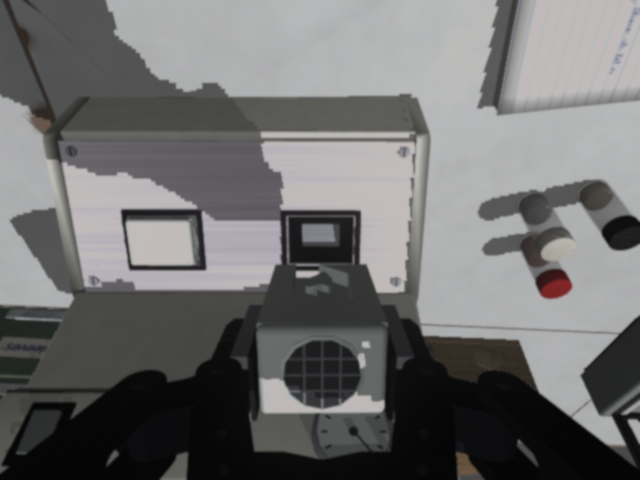

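View pics/side5.png

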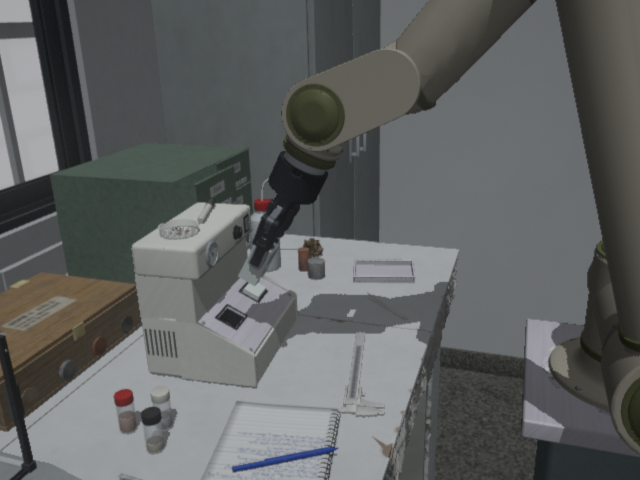

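The carrier is out and held square with the inlet up: the mesh is at (322,373), the open bay at (320,235), and the blank still latched at (162,240). I back off, level the tool and head for the tray.

```bash
python3 - <<'E'
from h import *
s,p,r=st()
RD=R.from_euler('z',-20,degrees=True).as_matrix()@np.diag([-1,1,-1.])
plan(p,r,[(np.array([.43,.02,.24]),RD,10),(np.array([.449,-.29,.14]),RD,12)])
E
```

```text
[0.22, -0.26, -0.27, 0.06, 0.31, 0.28] ,
[0.23, -0.27, -0.25, 0.07, 0.31, 0.28] ,
[0.23, -0.28, -0.24, 0.06, 0.3, 0.27] ,
[0.22, -0.3, -0.23, 0.07, 0.31, 0.28] ,
[0.22, -0.3, -0.21, 0.06, 0.31, 0.28] ,
[0.22, -0.32, -0.2, 0.07, 0.31, 0.28] ,
[0.21, -0.33, -0.19, 0.06, 0.31, 0.27] ,
[0.21, -0.34, -0.17, 0.07, 0.31, 0.28] ,
[0.2, -0.34, -0.16, 0.06, 0.3, 0.28] ,
[0.2, -0.36, -0.15, 0.07, 0.31, 0.28] ,
[-0.26, -0.59, 0.21, 0.0, 0.0, 0.0] ,
[-0.26, -0.6, 0.21, 0.0, 0.0, 0.0] ,
[-0.25, -0.59, 0.2, 0.0, 0.0, 0.0] ,
[-0.26, -0.59, 0.21, 0.0, 0.0, 0.0] ,
[-0.26, -0.6, 0.21, 0.0, 0.0, 0.0] ,
[-0.26, -0.59, 0.21, 0.0, 0.0, 0.0] ,
[-0.26, -0.59, 0.21, 0.0, 0.0, 0.0] ,
[-0.26, -0.6, 0.21, 0.0, 0.0, 0.0] ,
[-0.25, -0.59, 0.2, 0.0, 0.0, 0.0] ,
[-0.26, -0.59, 0.21, 0.0, 0.0, 0.0] ,
[-0.26, -0.6, 0.21, 0.0, 0.0, 0.0] ,
[-0.26, -0.59, 0.21, 0.0, 0.0, 0.0] ,
end [ 0.449  -0.2899  0.1399] angerr 0.033544303081896584
```

>>> jog_arm(
  plan=[
    [[0.22,-0.26,-0.27,0.06,0.31,0.28],[0.23,-0.27,-0.25,0.07,0.31,0.28],[0.23,-0.28,-0.24,0.06,0.3,0.27],[0.22,-0.3,-0.23,0.07,0.31,0.28],[0.22,-0.3,-0.21,0.06,0.31,0.28],[0.22,-0.32,-0.2,0.07,0.31,0.28],[0.21,-0.33,-0.19,0.06,0.31,0.27],[0.21,-0.34,-0.17,0.07,0.31,0.28],[0.2,-0.34,-0.16,0.06,0.3,0.28],[0.2,-0.36,-0.15,0.07,0.31,0.28]],
  ],
)

```text
time_s: 14.55
position: [0.4296, 0.0197, 0.2404]
tool_rot: [[-0.939, 0.344, -0.001], [0.344, 0.939, 0.0], [0.001, -0.0, -1.0]]
ft_force: [0.4, -0.2, -1.7]
grip_width: 0.0393
```

>>> jog_arm(
  plan=[
    [[-0.26,-0.59,0.15,0,0,0],[-0.26,-0.6,0.15,0,0,0],[-0.25,-0.59,0.2,0,0,0],[-0.26,-0.6,0.2,0,0,0],[-0.26,-0.59,0.2,0,0,0],[-0.26,-0.59,0.2,0,0,0],[-0.26,-0.59,0.2,0,0,0],[-0.26,-0.6,0.2,0,0,0],[-0.26,-0.59,0.2,0,0,0],[-0.26,-0.59,0.2,0,0,0]],
  ],
)

```text
time_s: 15.55
position: [0.4463, -0.2394, 0.1637]
tool_rot: [[-0.94, 0.343, 0.001], [0.343, 0.94, 0.0], [-0.001, 0.001, -1.0]]
ft_force: [-0.3, -0.7, -0.7]
grip_width: 0.0395
```

>>> jog_arm(
  plan=[
    [[-0.2,-0.5,0.2,0,0,0],[-0.15,-0.3,0.2,0,0,0],[-0.15,-0.3,0.2,0,0,0],[0,0,0,0,0,0],[0,0,0,0,0,0],[0,0,0,0,0,0]],
  ],
)

```text
time_s: 16.15
position: [0.4501, -0.2857, 0.1409]
tool_rot: [[-0.94, 0.342, 0.002], [0.342, 0.94, -0.0], [-0.002, 0.0, -1.0]]
ft_force: [0.6, 0.7, -1.2]
grip_width: 0.0397
```

```bash
python3 - <<'E'
from h import *
s,p,r=st();print(p,np.round(r,3),s['q'],s['grip_width'],s['ft_force'])
for n in ['scene','side','wrist']:
  ci=vision.camera_info(n)
  im,d=vision.get_image(n);cv2.imwrite(f'pics/{n}6.png',im[:,:,::-1]);C=cloud(ci,d)
  for q in ['filter_carrier_center','tray_floor']:
    for k in spotter.trace(n,q)[:1]:
      m=k['pixels']&(d>0);T=C[m]*1e3
      if m.sum(): print(n,q,k['score'],np.round(k['rect']),np.round(np.percentile(T,[2,50,98],0),1).tolist())
      if m.sum() and q[0]=='t': print(cv2.minAreaRect(T[T[:,2]>10][:,:2].astype(np.float32)))
E
```

```text
[ 0.45014159 -0.28568764  0.14094642] [[-0.94   0.342  0.002]
 [ 0.342  0.94  -0.   ]
 [-0.002  0.    -1.   ]] [-4.51666122e+01  2.49434508e+01  8.54246153e+01  7.10213130e-02
  6.95330985e+01 -1.15216732e+02] 0.03972039878126665 [ 0.57437879  0.65185462 -1.18251158]
scene filter_carrier_center 0.69 [407. 204. 436. 246.] [[428.4, -302.1, 113.7], [439.2, -280.4, 146.8], [465.4, -263.0, 175.7]]
scene tray_floor 0.7 [376. 261. 454. 312.] [[379.4, -348.5, -0.1], [450.5, -293.9, 4.6], [521.7, -233.7, 17.0]]
((449.84027099609375, -292.44287109375), (132.10598754882812, 102.64606475830078), 13.912543296813965)
side filter_carrier_center 0.84 [376. 195. 400. 230.] [[429.0, -1290.7, -166.5], [441.3, -274.3, 138.4], [631.2, -260.7, 175.1]]
side tray_floor 0.76 [355. 257. 417. 284.] [[383.3, -348.2, 0.8], [450.9, -298.2, 4.8], [515.6, -230.9, 16.5]]
((450.20977783203125, -291.17620849609375), (131.390380859375, 104.42362976074219), 13.435107231140137)
wrist filter_carrier_center 0.76 [256. 266. 388. 415.] [[429.6, -303.5, 116.5], [441.7, -282.9, 174.2], [464.3, -263.4, 176.2]]
wrist tray_floor 0.62 [198. 112. 427. 302.] [[384.6, -345.5, 2.9], [434.4, -286.1, 4.4], [504.2, -237.8, 17.5]]
((451.3453674316406, -291.044921875), (131.73721313476562, 96.99385833740234), 13.80871868133545)
```

View pics/side6.png

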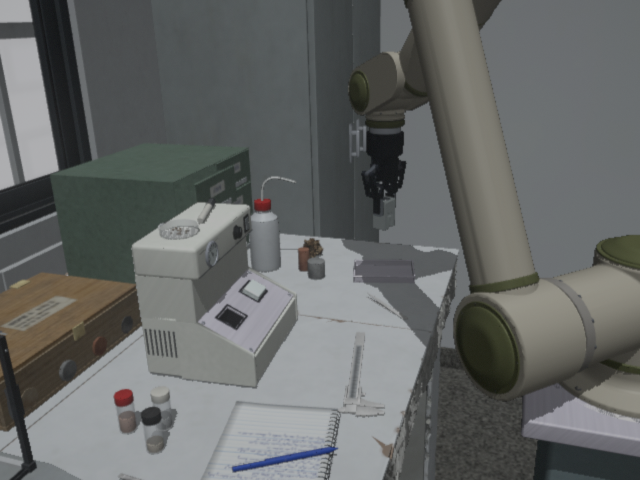

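View pics/wrist6.png

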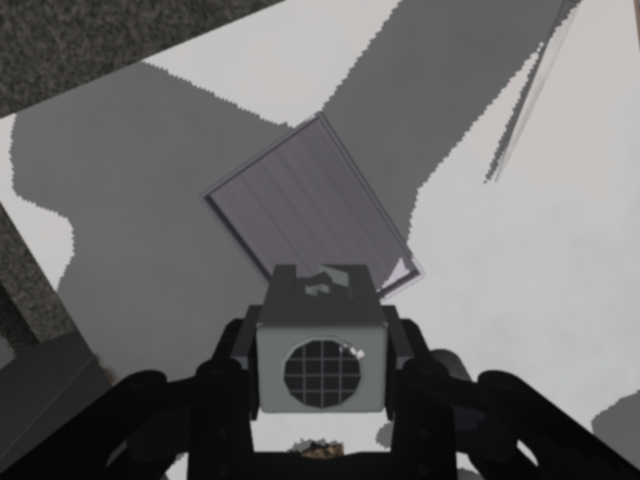

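The carrier is upright with the inlet up above the tray. The tray centre is (0.450, -0.291) and the carrier bottom is at z ≈ 113 mm. I shift 5 mm and go down.

>>> jog_arm(
  plan=[
    [[-0.02,-0.06,0.2,0,0,0],[-0.02,-0.06,0.4,0,0,0],[0,0,0.5,0,0,0],[0,0,0.5,0,0,0],[0,0,0.5,0,0,0],[0,0,0.3,0,0,0],[0,0,0.15,0,0,0],[0,0,0.05,0,0,0],[0,0,0,0,0,0],[0,0,0,0,0,0]],
  ],
)

```text
time_s: 17.6
position: [0.4503, -0.2918, 0.0372]
tool_rot: [[-0.94, 0.342, 0.003], [0.342, 0.94, -0.001], [-0.003, -0.0, -1.0]]
ft_force: [0.1, 0.3, -0.5]
grip_width: 0.0396
```

>>> jog_arm(
  plan=[
    [[0,0,0.025,0,0,0],[0,0,0.025,0,0,0],[0,0,0.02,0,0,0],[0,0,0,0,0,0]],
  ],
)

```text
time_s: 18.0
position: [0.45, -0.2915, 0.0337]
tool_rot: [[-0.94, 0.342, 0.002], [0.342, 0.94, -0.0], [-0.002, 0.0, -1.0]]
ft_force: [-0.6, -0.4, -0.8]
grip_width: 0.0394
```

>>> jog_arm(
  plan=[
    [[0,0,0.02,0,0,0],[0,0,0.02,0,0,0],[0,0,0,0,0,0]],
  ],
)

```text
time_s: 18.3
position: [0.4501, -0.2916, 0.0327]
tool_rot: [[-0.94, 0.342, 0.002], [0.342, 0.94, -0.001], [-0.002, 0.0, -1.0]]
ft_force: [-1.2, 1.4, 5.5]
grip_width: 0.0395
```

>>> jog_arm(
  plan=[
    [[0,0,0.02,0,0,0],[0,0,0,0,0,0]],
  ],
)

```text
time_s: 18.5
position: [0.4502, -0.2916, 0.0326]
tool_rot: [[-0.94, 0.342, 0.003], [0.342, 0.94, -0.001], [-0.003, -0.0, -1.0]]
ft_force: [-2.0, 2.2, 12.7]
grip_width: 0.0394
```

It rests on the floor with 12.7 N. I relieve that a little and look before releasing.

>>> jog_arm(
  plan=[
    [[0,0,-0.02,0,0,0],[0,0,0,0,0,0]],
  ],
)

```text
time_s: 18.7
position: [0.4502, -0.2916, 0.0327]
tool_rot: [[-0.94, 0.342, 0.002], [0.342, 0.94, -0.001], [-0.002, 0.0, -1.0]]
ft_force: [-0.9, 1.1, 6.7]
grip_width: 0.0395
```

```bash
python3 - <<'E'
from h import *
s,p,r=st();print(p,s['ft_force'])
ci=vision.camera_info('side');im,d=vision.get_image('side');C=cloud(ci,d)
cv2.imwrite('pics/side7.png',cv2.resize(im[180:310,310:470,::-1],None,fx=4,fy=4))
for k in spotter.trace('side','filter_carrier_center')[:1]:
  m=k['pixels']&(d>0);T=C[m]*1e3;print(k['score'],np.round(k['rect']),np.round(np.percentile(T,[2,50,98],0),1).tolist())
E
```

```text
[ 0.45017454 -0.2915752   0.03268866] [-0.9409442   1.09448078  6.70349667]
0.82 [375. 244. 397. 274.] [[429.3, -304.7, 7.0], [439.9, -281.1, 29.3], [466.5, -266.7, 66.6]]
```

View pics/side7.png

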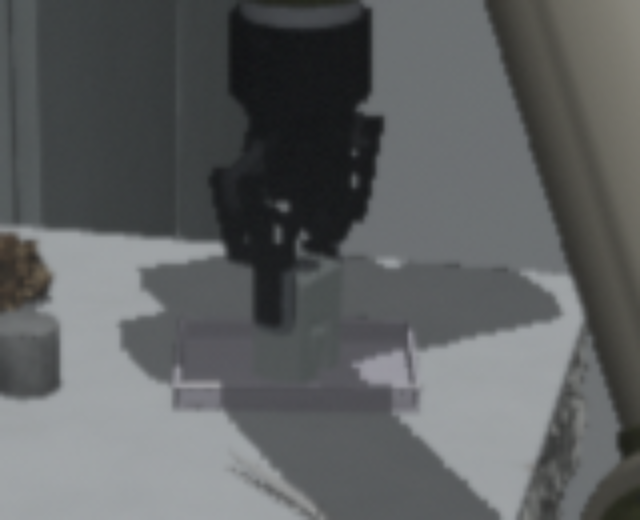

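The carrier stands in the tray, upright at (300,320) in the crop, with its top at about 66 mm (expected 65). I release it.

>>> jog_arm(
  plan=[
    [[0,0,0,0,0,0],[0,0,0,0,0,0],[0,0,0,0,0,0],[0,0,0,0,0,0],[0,0,0,0,0,0],[0,0,0,0,0,0]],
  ],
  grip=0.9,
)

```text
time_s: 19.4
position: [0.45, -0.2915, 0.0321]
tool_rot: [[-0.94, 0.342, 0.002], [0.342, 0.94, -0.0], [-0.002, 0.0, -1.0]]
ft_force: [1.1, -0.4, -0.5]
grip_width: 0.0809
```

>>> jog_arm(
  plan=[
    [[0,0,-0.1,0,0,0],[0,0,-0.3,0,0,0],[0,0,-0.5,0,0,0],[0,0,-0.7,0,0,0],[0,0,-0.7,0,0,0],[0,0,-0.7,0,0,0],[0,0,-0.6,0,0,0],[0,0,-0.3,0,0,0],[0,0,0,0,0,0],[0,0,0,0,0,0]],
  ],
)

```text
time_s: 20.4
position: [0.4496, -0.2912, 0.1882]
tool_rot: [[-0.94, 0.342, 0.002], [0.342, 0.94, -0.0], [-0.002, 0.0, -1.0]]
ft_force: [-0.3, 0.3, 0.2]
grip_width: 0.0812
```

```bash
python3 - <<'E'
from h import *
s,p,r=st();print(s['time_s'],p,s['ft_force'],s['grip_width'])
for n in ['side','wrist','scene']:
  ci=vision.camera_info(n);im,d=vision.get_image(n);C=cloud(ci,d)
  cv2.imwrite(f'pics/{n}8.png',im[:,:,::-1])
  for q in ['filter_carrier_center','blank_carrier_center']:
   for k in spotter.trace(n,q)[:1]:
    m=k['pixels']&(d>0);T=C[m]*1e3;print(n,q,round(k['score'],2),np.round(k['rect']),np.round(np.percentile(T,[2,50,98],0),1).tolist(), 'blank z', np.round(np.percentile(fas(C[m])[:,2],[50,95])*1e3,1) if q[0]=='b' else '')
E
```

```text
20.4 [ 0.44956946 -0.29122823  0.18822491] [-0.25557802  0.34441401  0.24088903] 0.08118220159063402
side filter_carrier_center 0.62 [373. 240. 396. 276.] [[430.5, -312.4, 2.7], [446.8, -279.4, 38.6], [471.2, -268.0, 66.6]] blank z 
side blank_carrier_center 0.62 [243. 277. 263. 301.] [[591.8, 16.3, 78.7], [604.1, 42.7, 91.9], [624.0, 57.0, 99.9]] blank z [ 8.9 11.1]
wrist filter_carrier_center 0.71 [286. 196. 352. 259.] [[431.6, -311.0, 10.8], [445.7, -290.1, 66.0], [466.7, -270.3, 67.9]] blank z 
scene filter_carrier_center 0.88 [404. 254. 436. 292.] [[429.8, -380.8, 0.7], [442.1, -286.1, 39.2], [494.5, -270.3, 66.9]] blank z 
scene blank_carrier_center 0.89 [220. 262. 245. 280.] [[590.4, 16.7, 79.6], [601.6, 37.5, 91.6], [615.6, 55.0, 99.4]] blank z [ 9.3 11.9]
```

View pics/side8.png

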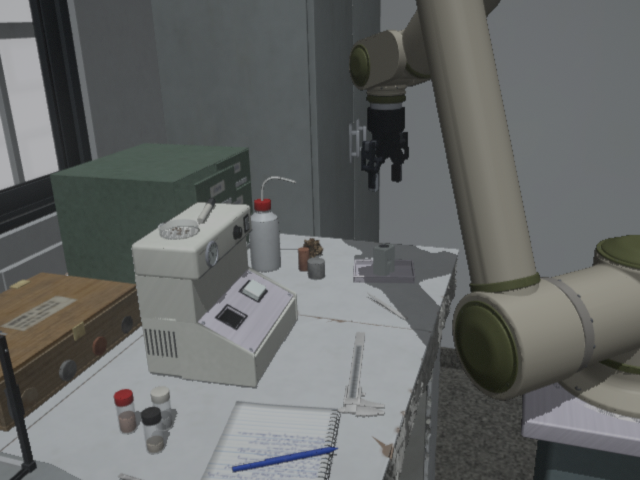

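View pics/wrist8.png

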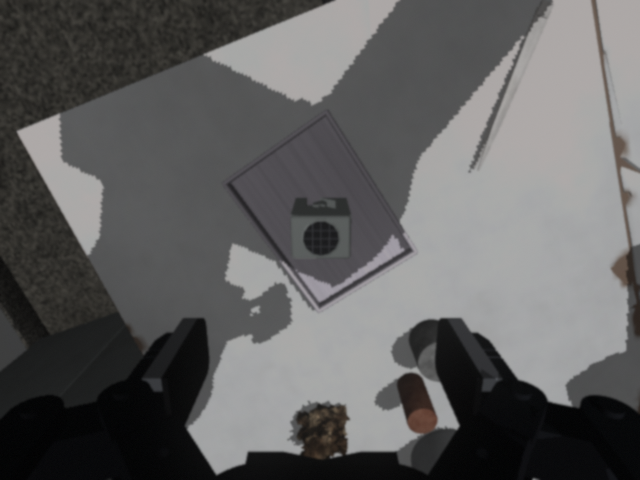

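The carrier stands free in the tray with its mesh up, at (321,238) in the wrist view and with its top at 66 mm. The blank is still about 10 mm proud at (254,290) in the side view, and the gripper is clear. I hand the job in.

```bash
python3 -c "
from rig import close_job
print(close_job())"
```

```text
the job is handed in; nothing more can be done
None
```

The filter carrier now stands upright in the aluminium tray with its inlet on top, and the blank carrier is still latched in its bay. I handed the job in at about 21 s of the 48 s allowed.

- **Release:** The filter was in bay0. I pressed it straight in with closed fingers for about 7 mm, at roughly 7–8 N, and stopped at 11 N as the buffer came up. When I let go it sprang out to 40 mm proud.
- **Removal:** I gripped it by its flat sides (39.7 mm opening) and drew it out along the bay. I then levelled it with the inlet always facing up. It touched the tray floor with at most 12.7 N, and I eased that off before opening the gripper.
- **Last checks:** The carrier's top is at about 66 mm (65 mm expected), it is inside the tray walls, and the mesh is visible on top. The blank's face is still about 10 mm proud. The gripper is about 120 mm clear, with wrist force near zero.

No check failed. Two small disagreements remained:
- **Latch force:** The measured force while the latch gave way was about 1 N below the stated 9–10 N, with sensor readings wandering by about 1 N.
- **Position readings:** Camera and arm positions differed by 1–2 mm.

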